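# Put the hem paddle away in the slanted block and lock it

### The arm

A 7-joint arm with a two-finger parallel gripper is mounted at the origin on the work surface. World frame = base frame: x ahead of the robot, y to its left, z up, the work surface at z = 0. Lengths are in m, angles in rad, forces in N, time in s.
With the tool pointing down it reaches from about 0.425 to 0.825 m from the base axis. Payload 3.6 kg.
Tool frame: the origin (TCP) lies on the front face of the gripper's body, between the roots of the fingers; the fingertips stand 73 mm ahead of it and the grasp point (between the pads) lies 54 mm ahead of it; z points along the fingers, y is the direction in which the jaws open and shut (so a half turn about z gives the same grasp; the last joint's range is limited). The gripper opens to 85 mm and grips with 20 to 120 N. Pads are 22 mm wide; open, the fingers measure 114 mm over their backs; the gripper's body (76 mm by 85 mm) begins 54 mm behind the grasp point. The pads swing forward as they close: fully open they stand 13 mm farther back than shut.
Start: joints at [-1.343, 0.615, -0.013, 1.423, 0.008, 1.103, -0.04], TCP at [0.164, 0.629, 0.304] pointing down, gripper open.
Joint ranges: [-3.12, 3.12], [-0.3, 2.06], [-1.34, 1.32], [0.26, 2.42], [-1.36, 4.5], [0.01, 1.98], [-2.84, 2.84]. Speed limits (rad/s): [2.79, 2.79, 3.14, 3.14, 3.14, 3.14, 3.14].

### API

Orientations are given as [roll, pitch, yaw] about the fixed x, y, z axes, in that order (R = Rz(yaw) Ry(pitch) Rx(roll)).
In Python, from rig import monitor, eyes, ticket gives the robot as it stands.
- The arm moves only by the tool send_rows, never from a script. Its argument "commands" is a list of rows, each a list of 7 numbers: the shift along the tool's x, y, z in m, then the turn, a rotation vector about the tool's x, y, z in degrees, then the opening, from -1 (shut) to 1 (fully open). A call has 1 to 12 rows; each row is the pose to reach, as a shift and turn from the pose commanded when the call began, along the tool's axes at that moment; what a row does not reach only later rows make up. A row lasts 1/10 s, in which the tool goes at most 50 mm and 8.59 degrees, less where a joint would pass 70% of its speed; a pose out of reach is approached as far as the arm can. A call with a gripper value outside its range is refused whole. The fingers move at their own pace and stop on an object; "grip_force" is the grip in N (left out, the last holds). Time passes only in rows, so rows that repeat a pose let the fingers close. It gives the time, the measured TCP pose, the force and the opening at its end, in the units of the state.
- monitor.state(): the state, without advancing time (a new reading comes with each control period).
- eyes.camera(name): name is "scene" or "top" or "wrist"; returns the picture (400x640x3 uint8, blue, green, red); there is no depth.
- eyes.calibration(name): a dict with "vfov" (degrees; the focal length in pixels is half the picture's height over the tangent of half this angle, whatever the lens; pixels are square), "cx", "cy" (the principal point, pixels), "R" (3x3) and "t" (3): a world point X has camera coordinates R X + t. Camera axes: x right, y down, z forward; pixel columns grow to the right and rows downward; lengths in m; the calibration is good to about 2 mm. A picture is of the moment at which its call begins: read the wrist's pose just before it. calibration takes no time and is no camera call; for the wrist camera it gives the pose at the moment of the call.
- ticket.close_job(): hands the job in, once; it reports no verdict.
Trained networks look in the newest picture that a camera, given by its name, has taken for a name from the list of things; names that differ only in an ending like _2 or _b are one class to them, and where a whole thing is asked for, a point or a joint stands for the part that bears it (a point fixed in the world has none). Each returns a list of dicts, best first, with "conf" (0 to 1); they miss things now and then, are a little off and sometimes report something else, mostly with a low value. They report only what shows in the picture. A call takes as long as a camera call.
- eyes.search_frame(camera, name): "box" ([left, top, right, bottom] in pixels, round what is visible of it).
The state is a dict: "time_s": time; "qpos": joint angles; "joint_velocities": joint speeds; "effort": joint torques, N m; "position": TCP position; "tcp_rot": TCP orientation; "ft_force": force on the tool from outside, world axes, zero at the start; "ft_torque": the same for the moment, N m; "opening": opening from 0.0 (shut) to 1.0 (fully open).
Only numpy, scipy, OpenCV 4.12 (cv2) and the standard library are available. Lean on these libraries where they do the work, as an engineer would, in place of code of your own. Each camera call takes 0.05 s, during which the arm holds its last target. There are 200 camera calls.

### The job

Draw the wooden hem paddle out of its upright stand and slide its blade edgewise into the wide slot of the slanted block until it is fully home. Then slide the block's wooden keeper across by its knob so that it covers the blade's shoulder, and let go. Leave the other sewing things where they are.

Things in the scene. Friction and masses are not known exactly. Their poses are not given: they have to be found in the camera images.
- paddle: Pale wooden hem paddle, 159 mm, 0.13 kg: blade 70 mm wide (x), 6 thick (y), 81 long (z 0 to 81 mm), then handle 22 wide (x), 16 thick (y), 78 long (z 81 to 159 mm), same centre line. Origin: centre of the blade's free end edge; z points to the handle. Blade shoulders at z = 81 mm. Same either way round. Starts upright in the stand, handle up, leaning at most 3 degrees.
- stand: Fixed dark wooden stand, 110 (x) x 60 (y) x 62 mm high, origin at the centre of its underside, z up. Upright slot 76 mm (x) by 8.5 mm (y), floor 12 mm above the table, holding the paddle 50 mm deep.
- slot_mouth (a point): Centre of the wide slot's mouth in the sloping face of the fixed brown block, 118 mm above the table. z points out of the slot, 25 degrees from vertical, leaning to the robot; x up the slope along the slot; y level. Slot 76 mm (x) by 9.5 (y), 84 deep, long edges bevelled 6 mm at 45 degrees. Face: x -52 to 48, y -125 to 75 mm. A slot at y = +52 (32 by 6 mm) is too small.
- keeper (a joint): Keeper slide, m: 0 open, 0.036 fully across (stop), growing along slot_mouth +y. Pale slat 8 mm thick, 1 mm above the face, x -45 to -19 mm (low, robot-side end of the wide slot); its leading end is at y = -20 mm + joint. Starts open, 0 to 0.011. Across, it blocks the slot. Takes about 2 N and stays where left. Clears only a fully home blade (shoulders 3 mm below the face).
- keeper_knob (a point): Point on the axis of the keeper's round knob, 25 mm above the face; knob 16 mm diameter, from 9 to 41 mm above the face along slot_mouth z. Same axes as slot_mouth. At joint 0 it is at x = -32, y = -90 mm from slot_mouth.
- threadbox: Fixed open wooden box 110 x 80 mm with four thread spools, 57 mm high; it may stand in either of two places, the stand in the other. Origin at its underside.
- spool: Bystander: upright thread spool, 40 mm diameter, 65 mm high, origin at its underside.
- cone: Bystander: upright green thread cone, 68 mm diameter, 125 mm high, origin at its underside.
- jar: Bystander: glass jar, 68 mm diameter, 90 mm high, origin at its underside.
- turner: Bystander: small flat wooden point turner lying on the table, 138 x 28 x 6 mm, origin at the underside of its broad part.
- tin: Bystander: round metal tin, 75 mm diameter, 32 mm high, origin at its underside.
- shears: Bystander: shears lying on the table, about 175 mm long and 10 mm high, origin under the pivot.

How it is judged:
By the outcome, as a careful person would: the job done as asked, in the order asked, and still so for the second after the job is handed in, with the robot touching nothing.
It also fails if it takes over 51 s, if anything falls off the work surface, if the arm or the gripper's body presses on something with over 40 N, if the wrist force passes 120 N, or if a joint passes its speed limit or range.

## Working session

There is one attempt and no reset: what is moved stays moved. The work goes in short steps, Python scripts to look and compute and a tool call to move; the robot and the scene stay as the last step left them, time stands still between calls to the robot, and variables do not carry over. Pictures are saved under pics/ and viewed, about 8 in all and at most 12, crops included, and the job is handed in when it is done.

Besides the shell and the picture viewer there is one more tool, called after ">>>" by a JSON object that holds its "op" and its "data", one argument or row to a line. send_rows: Moves the arm, as the interface text tells. Its arguments: {"type":"object","properties":{"commands":{"type":"array"},"grip_force":{"type":"number"}},"required":["commands"]}

```bash
ls; mkdir -p pics; python3 - <<'E'
from rig import monitor, eyes
import cv2,numpy as np
s=monitor.state();print({k:np.round(v,4).tolist() for k,v in s.items()})
for c in("scene","top"):
    cv2.imwrite(f"pics/{c}0.png",eyes.camera(c))
    k=eyes.calibration(c);print(c,k)
    for n in("paddle","stand","keeper","keeper_knob","cone","jar","threadbox","spool"):
        print(n,[(np.round(d["box"]).tolist(),round(d["conf"],2)) for d in eyes.search_frame(c,n)[:2]])
E
```

```text
pics
{'time_s': 0.0, 'qpos': [-1.3425, 0.6159, -0.0126, 1.4249, 0.0081, 1.1034, -0.0404], 'joint_velocities': [0.0013, 0.0005, -0.0013, 0.0018, -0.0003, -0.0014, 0.001], 'effort': [0.0001, -46.9216, 0.2593, -17.1031, 0.01, 0.0099, -0.0], 'position': [0.1637, 0.6285, 0.3027], 'tcp_rot': [-3.139, 0.0, 2.8869], 'ft_force': [0.4493, -0.059, 0.1564], 'ft_torque': [0.0007, 0.0346, -0.0044], 'opening': 1.0003}
scene {'vfov': 45.26925579981774, 'cx': 317.05965639187247, 'cy': 200.7220731889855, 'R': array([[ 0.12949468,  0.9913525 ,  0.02124501],
       [ 0.6271068 , -0.06528128, -0.7761929 ],
       [-0.76809387,  0.11383574, -0.63013747]]), 't': array([-0.06755238, -0.24890283,  1.69140308])}
paddle [([426.0, 187.0, 436.0, 235.0], 0.63)]
stand [([407.0, 210.0, 440.0, 257.0], 0.62)]
keeper [([238.0, 207.0, 281.0, 223.0], 0.68)]
keeper_knob [([240.0, 204.0, 281.0, 228.0], 0.55)]
cone [([371.0, 235.0, 400.0, 290.0], 0.63)]
jar [([472.0, 213.0, 510.0, 260.0], 0.56)]
threadbox [([346.0, 193.0, 390.0, 235.0], 0.64), ([404.0, 168.0, 415.0, 196.0], 0.33)]
spool [([320.0, 183.0, 339.0, 204.0], 0.74
[... 155 characters left out ...]
102, -0.01743125, -0.15645649],
       [ 0.15646035,  0.00115043, -0.98768357]]), 't': array([2.40347219e-05, 5.38740160e-01, 1.07253083e+00])}
paddle [([202.0, 158.0, 225.0, 188.0], 0.67), ([190.0, 250.0, 215.0, 306.0], 0.6)]
stand [([199.0, 153.0, 241.0, 203.0], 0.67)]
keeper [([365.0, 177.0, 406.0, 187.0], 0.89)]
keeper_knob [([368.0, 175.0, 409.0, 190.0], 0.85), ([199.0, 155.0, 241.0, 200.0], 0.24)]
cone [([262.0, 126.0, 286.0, 150.0], 0.71)]
jar [([143.0, 145.0, 176.0, 181.0], 0.73), ([298.0, 246.0, 311.0, 264.0], 0.6)]
threadbox [([251.0, 195.0, 285.0, 243.0], 0.68), ([204.0, 159.0, 228.0, 189.0], 0.51)]
spool [([301.0, 246.0, 314.0, 265.0], 0.75), ([472.0, 160.0, 505.0, 193.0], 0.64)]
```

```bash
python3 - <<'E'
import cv2
a=cv2.imread("pics/top0.png")
cv2.imwrite("pics/top0a.png",cv2.resize(a[105:285,120:440],None,fx=2.5,fy=2.5,interpolation=cv2.INTER_CUBIC))
a=cv2.imread("pics/scene0.png")
cv2.imwrite("pics/scene0a.png",cv2.resize(a[130:330,190:510],None,fx=2.5,fy=2.5,interpolation=cv2.INTER_CUBIC))
E
```

```text
(no output)
```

View pics/top0a.png

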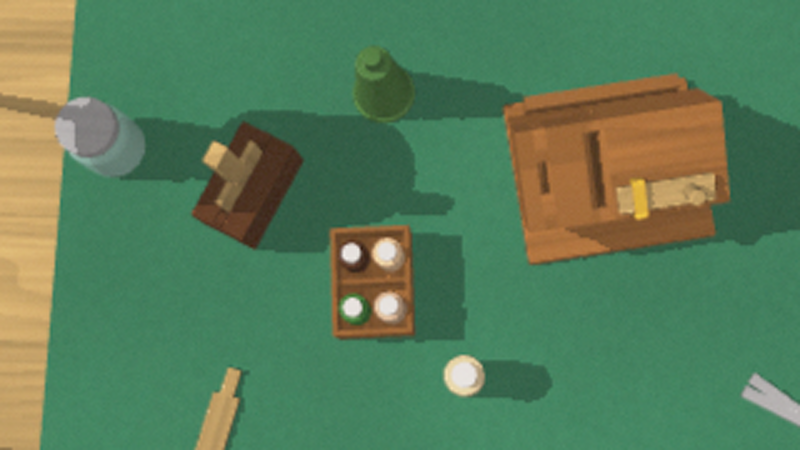

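View pics/scene0a.png

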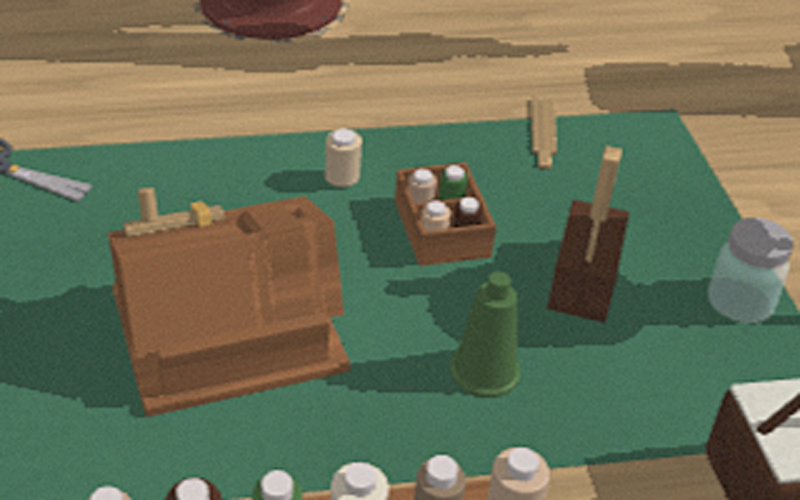

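The top crop (scale 2.5, origin 120,105) shows the stand top around (245,185), with the handle leaning to (215,152). The wide slot runs (597,207)–(594,132) and the knob is at about (695,190). Next, coarse positions and the wrist camera geometry.

```bash
cat >h.py <<'E'
import numpy as np,cv2
from scipy.spatial.transform import Rotation as Ro
def K(k):
    f=200/np.tan(np.radians(k["vfov"]/2)); return f
def proj(k,X):
    c=np.atleast_2d(X)@np.array(k["R"]).T+k["t"]; return c[:,:2]/c[:,2:]*K(k)+[k["cx"],k["cy"]]
def ray(k,p,z):
    "world point at height z on the pixel's ray"
    R=np.array(k["R"]);o=-R.T@k["t"];d=R.T@np.array([(p[0]-k["cx"])/K(k),(p[1]-k["cy"])/K(k),1]);return o+d*(z-o[2])/d[2]
def tool(s): return Ro.from_euler("xyz",s["tcp_rot"]).as_matrix(),np.array(s["position"])
E
python3 - <<'E'
from h import *
from rig import eyes,monitor
k=eyes.calibration("top")
c=lambda u,v:(u/2.5+120,v/2.5+105)
for n,p,z in[("standA",(245,125),.062),("standB",(302,160),.062),("standC",(255,247),.0),("standD",(193,212),.062),("slotlo",(222,208),.062),("slothi",(258,143),.062),("htop",(213,150),.17),("wide_lo",(598,207),.102),("wide_hi",(594,132),.134),("slotsm",(544,178),.118),("knob",(695,185),.13),("spool",(464,375),.065),("cone",(374,57),.125),("jar",(86,112),.09)]:
    print(n,np.round(ray(k,c(*p),z),3))
s=monitor.state();R,p=tool(s);w=eyes.calibration("wrist")
print("cam in tool R",np.round(w["R"]@R,3),"pos",np.round(R.T@(-np.array(w["R"]).T@w["t"]-p),4),w["vfov"],w["cx"],w["cy"])
E
```

```text
standA [0.654 0.267 0.062]
standB [0.619 0.208 0.062]
standC [0.538 0.265 0.   ]
standD [0.563 0.315 0.062]
slotlo [0.568 0.286 0.062]
slothi [0.636 0.253 0.062]
htop [0.601 0.27  0.17 ]
wide_lo [ 0.568 -0.089  0.102]
wide_hi [ 0.634 -0.082  0.134]
slotsm [ 0.592 -0.036  0.118]
knob [ 0.585 -0.179  0.13 ]
spool [0.405 0.038 0.065]
cone [0.708 0.131 0.125]
jar [0.657 0.42  0.09 ]
cam in tool R [[ 0.     1.     0.   ]
 [-0.945  0.    -0.328]
 [-0.328  0.     0.945]] pos [ 0.0832 -0.0009 -0.0693] 65.72329514349028 318.7368896741012 197.10664169317778
```

>>> {"op": "send_rows", "data": {
  "commands": [
    [-0.516,-0.244,-0.045,0,0,15,1],
    [-0.516,-0.244,-0.045,0,0,15,1],
    [-0.516,-0.244,-0.045,0,0,15,1],
    [-0.516,-0.244,-0.045,0,0,15,1],
    [-0.516,-0.244,-0.045,0,0,15,1],
    [-0.516,-0.244,-0.045,0,0,15,1],
    [-0.516,-0.244,-0.045,0,0,15,1],
    [-0.516,-0.244,-0.045,0,0,15,1],
    [-0.516,-0.244,-0.045,0,0,15,1],
    [-0.516,-0.244,-0.045,0,0,15,1],
    [-0.516,-0.244,-0.045,0,0,15,1],
    [-0.516,-0.244,-0.045,0,0,15,1]
  ]
}}

```text
time_s: 2.1
position: [0.6057, 0.2568, 0.3492]
tcp_rot: [-3.14, 0.005, 2.617]
ft_force: [-0.2, -0.6, -0.7]
opening: 1.003
```

>>> {"op": "send_rows", "data": {
  "commands": [
    [0,0,0,0,0,0,1],
    [0,0,0,0,0,0,1],
    [0,0,0,0,0,0,1]
  ]
}}

```text
time_s: 2.4
position: [0.6004, 0.2648, 0.3488]
tcp_rot: [3.141, -0.002, 2.628]
ft_force: [0.1, -0.6, -0.4]
opening: 0.999
```

```bash
python3 - <<'E'
from h import *
from rig import eyes,monitor
import pickle
s=monitor.state();k=eyes.calibration("wrist");im=eyes.camera("wrist");cv2.imwrite("pics/w1.png",im);pickle.dump((s,k),open("w1.pkl","wb"))
print(np.round(s["position"],4),np.round(s["tcp_rot"],4),np.round(s["qpos"],3),s["time_s"],np.round(s["joint_velocities"],3))
E
```

```text
[0.6004 0.2648 0.3488] [ 3.1411e+00 -1.9000e-03  2.6281e+00] [-0.503  0.594  0.1    1.337 -0.061  1.214  0.659] 2.4 [-0.012 -0.006  0.001  0.     0.005 -0.001 -0.   ]
```

View pics/w1.png

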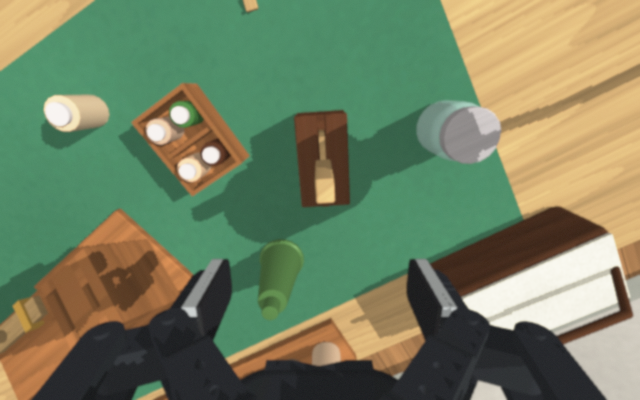

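The wrist view shows the stand at (297–350, 111–206) and the paddle handle top around (325,190–203). I'll enlarge it to get corners.

```bash
python3 - <<'E'
import cv2
a=cv2.imread("pics/w1.png")
cv2.imwrite("pics/w1a.png",cv2.resize(a[103:213,285:365],None,fx=7,fy=5.4,interpolation=cv2.INTER_CUBIC))
E
```

```text
(no output)
```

View pics/w1a.png

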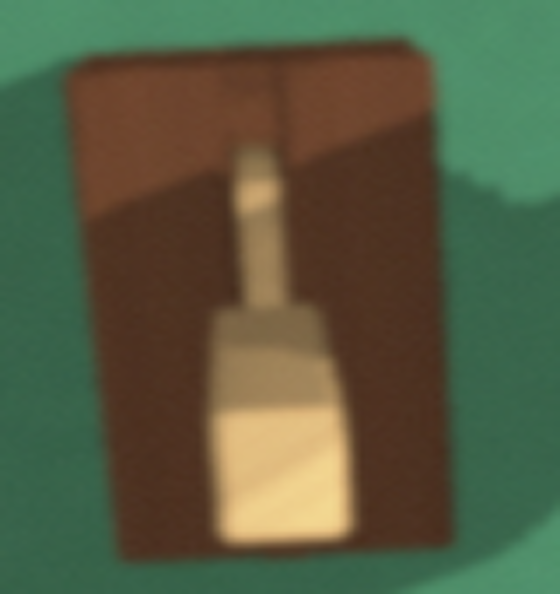

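```bash
cat >fit1.py <<'E'
from h import *
import pickle
from scipy.optimize import least_squares
s,k=pickle.load(open("w1.pkl","rb"));R,p=tool(s)
c=lambda P:np.array(P)/[7,5.4]+[285-.43,103-.4]
# local frame: x=tool x (image up), y=-tool y (image left)... z up
S=c([(68,72),(432,58),(453,545),(120,560)]);So=np.array([(55,30,62),(55,-30,62),(-55,-30,62),(-55,30,62)])/1e3
P=c([(215,408),(338,405),(353,535),(220,545),(238,150),(278,148),(216,312),(318,308)])
Po=np.array([(11,8,159),(11,-8,159),(-11,-8,159),(-11,8,159),(35,3,81),(35,-3,81),(11,8,81),(11,-8,81)])/1e3
def st(q): return So@Ro.from_euler("z",q[2]).as_matrix().T+[q[0],q[1],0]
r=least_squares(lambda q:(proj(k,st(q))-S).ravel(),[.6,.26,2.6]);print("stand",r.x[:2].round(4),np.degrees(r.x[2]).round(1),np.abs(r.fun).max().round(2))
def M(q): return Ro.from_euler("xyz",[q[3],q[4],q[2]]).as_matrix()
def pd(q): return Po@M(q).T+[q[0],q[1],.012]
g=least_squares(lambda q:np.r_[(proj(k,pd(q))-P).ravel(),10*q[3:]],[r.x[0],r.x[1],r.x[2],0,0]);q=g.x
print("paddle base",q[:2].round(4),"yaw,leans deg",np.degrees(q[2:]).round(2),g.fun.round(1))
A=M(q);top=A@[0,0,.159]+[q[0],q[1],.012];print("axis",A[:,2].round(4),"top",top.round(4))
# desired tool: z=-paddle z, x = paddle x, grasp 20 mm below top
Rt=np.c_[A[:,0],-A[:,1],-A[:,2]];gp=A@[0,0,.139]+[q[0],q[1],.012];tcp=gp-Rt[:,2]*.054
print("shift",(R.T@(tcp-p)).round(4),"turn",np.degrees(Ro.from_matrix(R.T@Rt).as_rotvec()).round(2))
E
python3 fit1.py
```

```text
stand [0.5997 0.2705] 154.0 1.24
paddle base [0.5959 0.2721] yaw,leans deg [ 1.5378e+02  1.0000e-01 -1.4100e+00] [-0.8  0.2  1.  -0.3 -0.2  0.4  0.  -0.5  0.   3.5  0.1  3.6 -0.3 -3.5
  0.2 -3.6  0.  -0.2]
axis [ 0.0229 -0.0093  0.9997] top [0.5995 0.2706 0.171 ]
shift [0.0025 0.0047 0.1438] turn [ 0.17  1.3  -3.2 ]
```

```bash
sed -i 's/(238,150),(278,148)/(236,178),(281,176)/' fit1.py; python3 fit1.py
```

```text
stand [0.5997 0.2705] 154.0 1.24
paddle base [0.601  0.2695] yaw,leans deg [1.5395e+02 1.3000e-01 6.4000e-01] [-0.8  0.1  0.9 -0.4 -0.1  0.6  0.1 -0.2  0.3  0.9 -0.4  1.  -0.2 -0.9
  0.2 -1.   0.   0.1]
axis [-0.0091  0.007   0.9999] top [0.5995 0.2706 0.171 ]
shift [0.0037 0.0046 0.1438] turn [ 0.14 -0.76 -3.36]
```

>>> {"op": "send_rows", "data": {
  "commands": [
    [0.003,0.005,0.02,0,0,-3.4,1],
    [0.003,0.005,0.05,0,0,-3.4,1],
    [0.003,0.005,0.08,0,0,-3.4,1],
    [0.003,0.005,0.11,0,0,-3.4,1],
    [0.003,0.005,0.13,0,0,-3.4,1],
    [0.003,0.005,0.148,0,0,-3.4,1],
    [0.003,0.005,0.148,0,0,-3.4,1],
    [0.003,0.005,0.148,0,0,-3.4,1]
  ],
  "grip_force": 60
}}

```text
time_s: 3.25
position: [0.601, 0.2699, 0.2013]
tcp_rot: [3.141, -0.0, 2.686]
ft_force: [0.0, 0.5, 0.6]
opening: 1.001
```

>>> {"op": "send_rows", "data": {
  "commands": [
    [0,0,0,0,0,0,-1],
    [0,0,0,0,0,0,-1],
    [0,0,0,0,0,0,-1],
    [0,0,0,0,0,0,-1],
    [0,0,0,0,0,0,-1],
    [0,0,0,0,0,0,-1],
    [0,0,0,0,0,0,-1],
    [0,0,0,0,0,0,-1]
  ],
  "grip_force": 60
}}

```text
time_s: 4.05
position: [0.6018, 0.2689, 0.2014]
tcp_rot: [3.141, 0.001, 2.684]
ft_force: [0.9, 0.4, 1.7]
opening: 0.18
```

>>> {"op": "send_rows", "data": {
  "commands": [
    [0,0,-0.02,0,0,0,-1],
    [0,0,-0.05,0,0,0,-1],
    [0,0,-0.09,0,0,0,-1],
    [0,0,-0.13,0,0,0,-1],
    [0,0,-0.17,0,0,0,-1],
    [0,0,-0.2,0,0,0,-1],
    [0,0,-0.2,0,0,0,-1],
    [0,0,-0.2,0,0,0,-1]
  ]
}}

```text
time_s: 4.85
position: [0.6011, 0.2684, 0.4001]
tcp_rot: [-3.14, -0.001, 2.684]
ft_force: [1.5, 0.9, -2.2]
opening: 0.177
```

```bash
python3 - <<'E'
from h import *
from rig import monitor
s=monitor.state();R,p=tool(s);print(p,s["qpos"],s["opening"])
yaw=np.radians(188);Rt=Ro.from_euler("xyz",[np.pi,0,yaw]).as_matrix()
print((R.T@(np.array([.565,-.015,.40])-p)).round(3),np.degrees(Ro.from_matrix(R.T@Rt).as_rotvec()).round(2))
E
```

```text
[0.60112515 0.26839341 0.40005515] [-0.50161322  0.56918938  0.09083943  1.23728194 -0.0501364   1.33891526
  0.70007253] 0.17707161766845814
[-0.093 -0.27   0.   ] [ -0.06  -0.08 -34.2 ]
```

>>> {"op": "send_rows", "data": {
  "commands": [
    [-0.02,-0.04,0,0,0,-5,-1],
    [-0.03,-0.08,0,0,0,-10,-1],
    [-0.04,-0.12,0,0,0,-16,-1],
    [-0.055,-0.16,0,0,0,-22,-1],
    [-0.07,-0.2,0,0,0,-28,-1],
    [-0.08,-0.24,0,0,0,-32,-1],
    [-0.093,-0.27,0,0,0,-34,-1],
    [-0.093,-0.27,0,0,0,-34,-1],
    [-0.093,-0.27,0,0,0,-34,-1],
    [-0.093,-0.27,0,0,0,-34,-1]
  ]
}}

```text
time_s: 5.85
position: [0.5654, -0.0129, 0.3993]
tcp_rot: [3.14, -0.003, -3.003]
ft_force: [-0.6, 0.7, -1.7]
opening: 0.176
```

```bash
python3 - <<'E'
from h import *
from rig import eyes,monitor
import pickle
s=monitor.state();k=eyes.calibration("wrist");im=eyes.camera("wrist");cv2.imwrite("pics/w2.png",im);pickle.dump((s,k),open("w2.pkl","wb"))
print(np.round(s["position"],4),np.round(s["tcp_rot"],4),np.round(s["qpos"],3),s["time_s"],np.round(s["joint_velocities"],3))
cv2.imwrite("pics/w2b.png",cv2.resize(im,None,fx=1.25,fy=1.25,interpolation=cv2.INTER_CUBIC))
E
```

```text
[ 0.5654 -0.0129  0.3993] [ 3.1398 -0.0032 -3.0031] [-0.007  0.405 -0.012  1.519  0.003  1.221  1.69 ] 5.85 [-0.015 -0.006 -0.007 -0.014  0.004  0.001  0.003]
```

View pics/w2b.png

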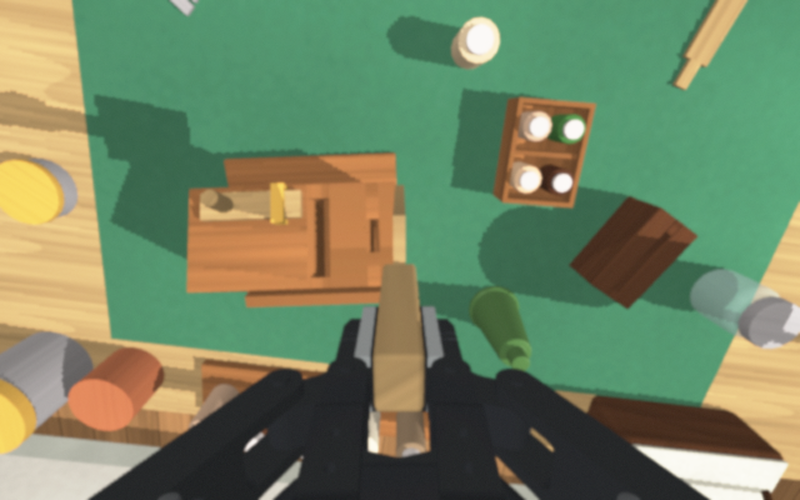

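The wrist view shows the block at (185–410, 150–310) in the ×1.25 picture: wide slot at x≈320 from y≈198 to 278, knob at (209,198). I'll enlarge it.

```bash
python3 - <<'E'
import cv2
a=cv2.imread("pics/w2.png")
cv2.imwrite("pics/w2a.png",cv2.resize(a[120:250,145:335],None,fx=4.2,fy=4.2,interpolation=cv2.INTER_CUBIC))
E
```

```text
(no output)
```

View pics/w2a.png

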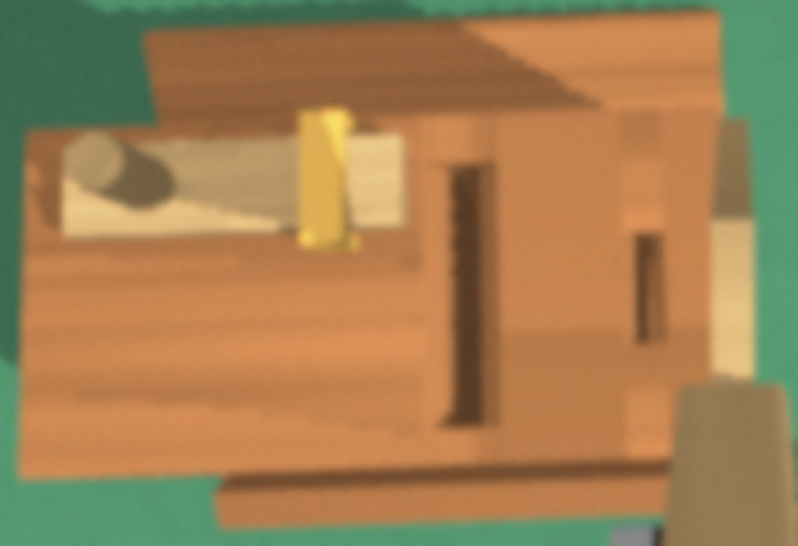

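```bash
cat >fit2.py <<'E'
from h import *
import pickle
from scipy.optimize import least_squares
s,k=pickle.load(open("w2.pkl","rb"))
D=[(-52,-125,0,25,130),(48,-125,0,18,478),(-38,-4.75,-6,450,165),(-38,4.75,-6,486,165),(38,-4.75,-6,447,427),(38,4.75,-6,484,427),(0,-10.75,0,424,300),(0,10.75,0,499,300),
(-16,52,-3,649,235),(16,52,-3,648,343)]
D=np.array(D,float);W=np.ones((len(D),2));W[6:8,1]=0
px=lambda P:np.array(P)/4.2+[145-.38,120-.38]
def fr(q):
    return Ro.from_euler("z",q[2]).as_matrix()@Ro.from_euler("y",np.radians(-25)).as_matrix(),np.array([q[0],q[1],.118])
def w(q,L):
    A,o=fr(q);return np.array(L)/1e3@A.T+o
r=least_squares(lambda q:((proj(k,w(q,D[:,:3]))-px(D[:,3:]))*W).ravel(),[.6,-.085,.1]);q=r.x
if __name__=="__main__":
    print(q.round(4),np.degrees(q[2]).round(2));print(r.fun.reshape(-1,2).round(2).tolist())
    for L,p in[((-45,-20,9),(405,135)),((-19,-20,9),(404,228)),((-32,-90,41),(95,163))]:
        f=least_squares(lambda j:proj(k,w(q,[L[0],L[1]+j[0],L[2]]))[0]-px(p),[5]);print("j",f.x.round(1),f.fun.round(1))
    from rig import eyes
    for c in("top","scene"):
        kk=eyes.calibration(c);P=proj(kk,w(q,[(-38,0,-6),(38,0,-6),(-52,-125,0),(48,-125,0),(48,75,0),(-52,75,0)]))
        o=[120,105] if c=="top" else [190,130];im=cv2.imread(f"pics/{c}0.png")
        print(c,((P-o)*2.5).round(0).tolist())
E
python3 fit2.py
```

```text
[ 0.603  -0.0854  0.1717] 9.84
[[0.58, -0.57], [-0.02, -0.2], [-0.19, 0.32], [-0.99, 0.06], [1.01, 0.37], [0.14, 0.13], [0.06, -0.0], [0.26, -0.0], [-0.87, -0.5], [-0.0, 0.3]]
j [6.3] [-0. -1.]
j [5.9] [-0.  -1.3]
j [5.5] [-0.  -1.2]
top [[599.0, 204.0], [590.0, 128.0], [728.0, 200.0], [719.0, 99.0], [512.0, 130.0], [526.0, 231.0]]
scene [[235.0, 218.0], [252.0, 239.0], [106.0, 232.0], [118.0, 261.0], [332.0, 221.0], [303.0, 195.0]]
```

```bash
python3 - <<'E'
from fit2 import *
R,p=tool(s)
for pt in[(718,120),(748,120),(733,119)]:
    X=lambda v:p+R@np.array([v[0],v[1],.1894])
    f=least_squares(lambda v:proj(k,X(v))[0]-px(pt),[.035,0]);print("tip corner in tool mm",(f.x*1e3).round(1))
# handle top corners and shoulder expected, for reference in crop coordinates (x0=+1..2.8)
for X in[(.011,.008,.0304),(.011,-.008,.0304),(.035,.003,.1084),(.035,-.003,.1084)]:
    print(((proj(k,p+R@np.array(X))[0]-[145,120])*4.2).round(0))
E
```

```text
tip corner in tool mm [37.3 -4. ]
tip corner in tool mm [37.3  2. ]
tip corner in tool mm [37.5 -1. ]
[832. 720.]
[656. 720.]
[760. 237.]
[718. 237.]
```

```bash
cat >ins.py <<'E'
import sys
from fit2 import *
from rig import monitor
s=monitor.state();R,p=tool(s);A,o=fr(q)
Rt=np.c_[-A[:,0],A[:,1],-A[:,2]]
print("now bottom in slot frame mm",((A.T@(p+R@[.0024,-.0005,.1894]-o))*1e3).round(1),"tilt err",np.degrees(Ro.from_matrix(Rt.T@R).as_rotvec()).round(2),"ft slot",(A.T@s["ft_force"]).round(1),s["opening"],s["time_s"])
for h in map(float,sys.argv[1:]):
    t=o+A[:,2]*(h+.1894)-Rt@[.0024,-.0005,0]
    print(h,"shift",(R.T@(t-p)).round(4),"turn",np.degrees(Ro.from_matrix(R.T@Rt).as_rotvec()).round(2))
E
python3 ins.py .06 .02
```

```text
now bottom in slot frame mm [14.2 78.  95.1] tilt err [ 0.32 25.14  1.85] ft slot [-0.1  0.3 -1.2] 0.17543219273059998 5.9
0.06 shift [ 0.0761 -0.0802  0.0546] turn [ -0.32 -25.14  -1.85]
0.02 shift [ 0.0591 -0.0797  0.0908] turn [ -0.32 -25.14  -1.85]
```

>>> {"op": "send_rows", "data": {
  "commands": [
    [0.025,-0.025,0.0,0,-8,-1,-1],
    [0.05,-0.05,0.02,0,-16,-1.5,-1],
    [0.07,-0.075,0.04,0,-23,-1.8,-1],
    [0.076,-0.08,0.055,-0.3,-25.1,-1.8,-1],
    [0.076,-0.08,0.055,-0.3,-25.1,-1.8,-1],
    [0.068,-0.08,0.073,-0.3,-25.1,-1.8,-1],
    [0.059,-0.08,0.091,-0.3,-25.1,-1.8,-1],
    [0.059,-0.08,0.091,-0.3,-25.1,-1.8,-1],
    [0.059,-0.08,0.091,-0.3,-25.1,-1.8,-1],
    [0.059,-0.08,0.091,-0.3,-25.1,-1.8,-1]
  ]
}}

```text
time_s: 6.9
position: [0.5191, -0.1011, 0.3112]
tcp_rot: [-3.139, 0.44, -2.971]
ft_force: [-0.3, -0.6, -1.3]
opening: 0.177
```

```bash
python3 ins.py .01 .0; python3 - <<'E'
from h import *
from rig import eyes,monitor
import pickle
s=monitor.state();k=eyes.calibration("wrist");im=eyes.camera("wrist");cv2.imwrite("pics/w3.png",im);pickle.dump((s,k),open("w3.pkl","wb"))
from fit2 import w,q
P=proj(k,w(q,[(-38,-4.75,-6),(-38,4.75,-6),(38,0,-6),(-35,0,20),(35,0,20)]));print(P.round(1).tolist())
u,v=P[0].astype(int);u0,v0=max(0,u-70),max(0,v-60);print(u0,v0,s["qpos"].round(2))
cv2.imwrite("pics/w3a.png",cv2.resize(im[v0:v0+120,u0:u0+160],None,fx=5,fy=5,interpolation=cv2.INTER_CUBIC))
E
```

```text
now bottom in slot frame mm [ 2.6 -2.2 21.7] tilt err [ 0.17 -0.21  0.05] ft slot [-1.  -0.6 -1. ] 0.1774360586830505 6.9
0.01 shift [0.002  0.0016 0.0117] turn [-0.17  0.21 -0.05]
0.0 shift [0.002  0.0017 0.0217] turn [-0.17  0.21 -0.05]
[[317.0, 136.9], [327.3, 136.9], [321.9, 213.7], [322.4, 145.1], [322.1, 221.5]]
246 76 [ 0.32  0.31 -0.12  2.02 -0.3   0.41  2.19]
```

View pics/w3a.png

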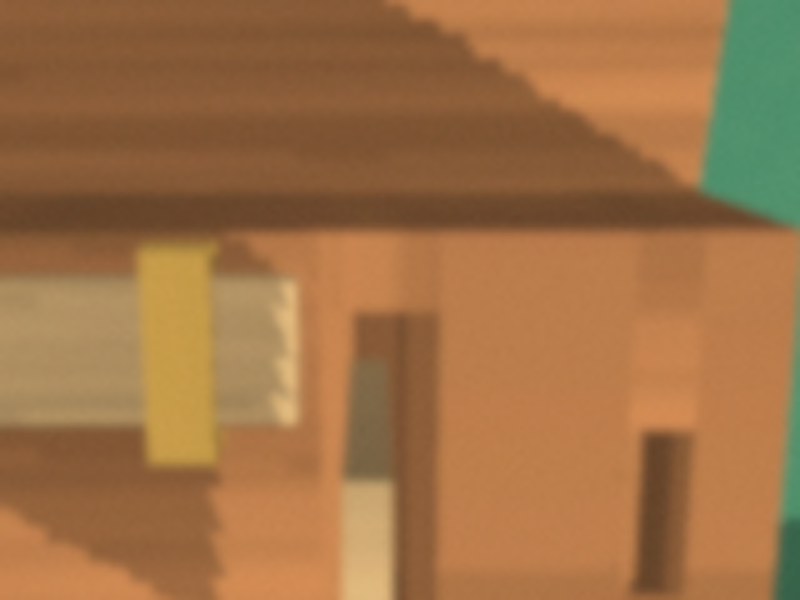

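Blade tip at (371,358) and slot throat at (355–403, end at 312) in the crop. Both agree with my predictions to about 1 mm. I'll correct laterally and start inserting.

>>> {"op": "send_rows", "data": {
  "commands": [
    [0.0015,0.0016,0,-0.2,0.2,0,-1],
    [0.0015,0.0016,0,-0.2,0.2,0,-1],
    [0.0015,0.0016,0.01,-0.2,0.2,0,-1],
    [0.0015,0.0016,0.02,-0.2,0.2,0,-1],
    [0.0015,0.0016,0.03,-0.2,0.2,0,-1],
    [0.0015,0.0016,0.04,-0.2,0.2,0,-1],
    [0.0015,0.0016,0.05,-0.2,0.2,0,-1],
    [0.0015,0.0016,0.05,-0.2,0.2,0,-1]
  ]
}}

```text
time_s: 7.75
position: [0.5377, -0.0968, 0.2623]
tcp_rot: [3.139, 0.433, -2.973]
ft_force: [0.9, -0.5, -2.0]
opening: 0.178
```

```bash
python3 ins.py -.08 -.084
```

```text
now bottom in slot frame mm [ -2.2  -0.3 -30.7] tilt err [-0.09  0.22  0.17] ft slot [-0.1 -0.6 -2.2] 0.1775432783180561 7.75
-0.08 shift [-0.0016  0.0005  0.0493] turn [ 0.09 -0.22 -0.17]
-0.084 shift [-0.0017  0.0005  0.0533] turn [ 0.09 -0.22 -0.17]
```

>>> {"op": "send_rows", "data": {
  "commands": [
    [-0.0018,0.0005,0.005,0,-0.2,-0.2,-1],
    [-0.0018,0.0005,0.014,0,-0.2,-0.2,-1],
    [-0.0018,0.0005,0.023,0,-0.2,-0.2,-1],
    [-0.0018,0.0005,0.032,0,-0.2,-0.2,-1],
    [-0.0018,0.0005,0.04,0,-0.2,-0.2,-1],
    [-0.0018,0.0005,0.046,0,-0.2,-0.2,-1],
    [-0.0018,0.0005,0.05,0,-0.2,-0.2,-1],
    [-0.0018,0.0005,0.05,0,-0.2,-0.2,-1]
  ]
}}

```text
time_s: 8.55
position: [0.5598, -0.0926, 0.2188]
tcp_rot: [3.141, 0.437, -2.969]
ft_force: [0.3, -0.3, -1.2]
opening: 0.175
```

```bash
python3 ins.py -.084 -.087
```

```text
now bottom in slot frame mm [  0.7  -0.1 -79.6] tilt err [-0.04 -0.05 -0.03] ft slot [-0.3 -0.3 -1.2] 0.1750248271835835 8.55
-0.084 shift [0.0005 0.0002 0.0044] turn [0.04 0.05 0.03]
-0.087 shift [0.0005 0.0002 0.0074] turn [0.04 0.05 0.03]
```

Smooth. Now I'll press gently to the bottom until contact.

>>> {"op": "send_rows", "data": {
  "commands": [
    [0,0,0.002,0,0,0,-1],
    [0,0,0.004,0,0,0,-1],
    [0,0,0.005,0,0,0,-1],
    [0,0,0.006,0,0,0,-1],
    [0,0,0.006,0,0,0,-1]
  ]
}}

```text
time_s: 9.05
position: [0.562, -0.0921, 0.215]
tcp_rot: [-3.142, 0.439, -2.969]
ft_force: [-5.1, -0.1, 6.3]
opening: 0.179
```

```bash
python3 ins.py
```

```text
now bottom in slot frame mm [  1.4   0.  -83.9] tilt err [-0.02 -0.14 -0.06] ft slot [-1.9  0.8  7.8] 0.17897845768233026 9.05
```

>>> {"op": "send_rows", "data": {
  "commands": [
    [0,0,0.002,0,0,0,-1],
    [0,0,0.002,0,0,0,-1],
    [0,0,0.002,0,0,0,-1]
  ]
}}

```text
time_s: 9.35
position: [0.562, -0.0921, 0.215]
tcp_rot: [-3.141, 0.439, -2.969]
ft_force: [-13.7, 0.2, 20.1]
opening: 0.179
```

>>> {"op": "send_rows", "data": {
  "commands": [
    [0,0,-0.002,0,0,0,0.2],
    [0,0,-0.002,0,0,0,0.2],
    [0,0,-0.002,0,0,0,0.2],
    [0,0,-0.002,0,0,0,0.2],
    [0,0,-0.002,0,0,0,0.2]
  ]
}}

```text
time_s: 9.85
position: [0.5624, -0.0923, 0.2136]
tcp_rot: [3.141, 0.438, -2.969]
ft_force: [-0.7, 0.1, -0.5]
opening: 0.598
```

```bash
python3 ins.py .02
```

```text
now bottom in slot frame mm [  1.   -0.3 -85.3] tilt err [-0.02 -0.08 -0.03] ft slot [-0.8  0.2 -0.2] 0.597850654426112 9.85
0.02 shift [ 0.0006  0.0004 -0.1053] turn [0.02 0.08 0.03]
```

>>> {"op": "send_rows", "data": {
  "commands": [
    [0,0,-0.02,0,0,0,0.2],
    [0,0,-0.05,0,0,0,0.2],
    [0,0,-0.08,0,0,0,0.2],
    [0,0,-0.11,0,0,0,0.2],
    [0,0,-0.12,0,0,0,0.2],
    [0,-0.05,-0.12,0,0,0,0.2],
    [0,-0.085,-0.12,0,0,0,0.2],
    [0,-0.085,-0.12,0,0,0,0.2],
    [0,-0.085,-0.12,0,0,0,0.2]
  ]
}}

```text
time_s: 10.75
position: [0.5265, -0.1855, 0.3213]
tcp_rot: [3.14, 0.436, -2.972]
ft_force: [-0.1, 0.4, 0.1]
opening: 0.602
```

```bash
cat >look.py <<'E'
import sys,pickle
from h import *
from rig import eyes,monitor
from fit2 import w,q
n=sys.argv[1]
s=monitor.state();k=eyes.calibration("wrist");im=eyes.camera("wrist");pickle.dump((s,k),open(n+".pkl","wb"))
P=proj(k,w(q,[(-38,-4.75,-6),(38,4.75,-6),(-35,0,-3),(35,0,-3),(-11,-8,75),(-11,8,75),(11,-8,75),(11,8,75),(-32,-84,41),(-19,-14,9)]))
c0=np.array([max(0,P[:,0].min()-30),max(0,P[:,1].min()-40)]).astype(int);f=4
c=im[c0[1]:c0[1]+145,c0[0]:c0[0]+195]
print(c0,((P-c0)*f).round(0).tolist(),P.round(0).tolist())
cv2.imwrite(f"pics/{n}.png",cv2.resize(c,None,fx=f,fy=f,interpolation=cv2.INTER_CUBIC))
E
python3 look.py w4; python3 ins.py
```

```text
[291  98] [[453.0, 161.0], [464.0, 456.0], [475.0, 175.0], [449.0, 449.0], [537.0, 373.0], [624.0, 372.0], [524.0, 482.0], [608.0, 482.0], [124.0, 224.0], [423.0, 252.0]] [[404.0, 138.0], [407.0, 212.0], [410.0, 142.0], [403.0, 210.0], [425.0, 191.0], [447.0, 191.0], [422.0, 219.0], [443.0, 219.0], [322.0, 154.0], [397.0, 161.0]]
now bottom in slot frame mm [  0.1 -84.1  34. ] tilt err [-0.14  0.   -0.03] ft slot [-0.2  0.9 -0.2] 0.5977792864927964 10.8
```

View pics/w4.png

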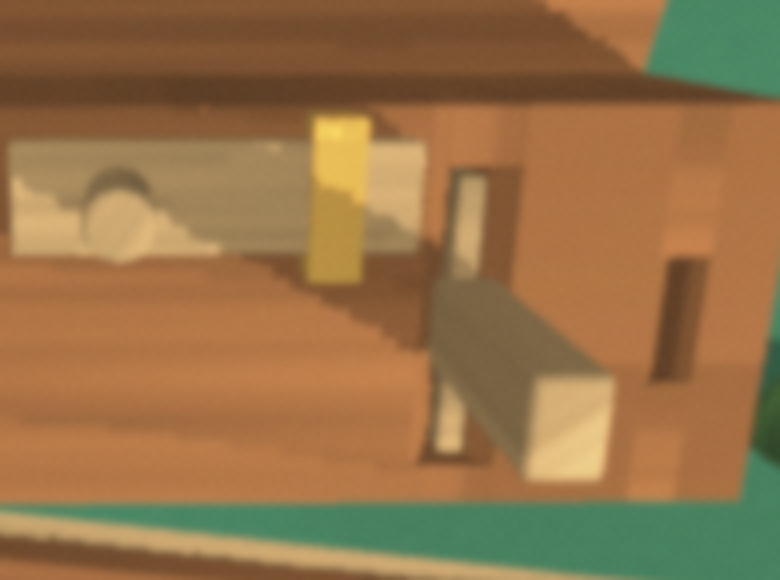

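Blade shoulders at (470,172) and (449,452), handle top at (525–614, 375–482), all within about 1–2 px of the fully-home prediction. Knob at (118,226), so the joint is about 5 mm. Now to grip the knob.

>>> {"op": "send_rows", "data": {
  "commands": [
    [0.0345,-0.0014,0.01,0,0,0,0.2],
    [0.0345,-0.0014,0.03,0,0,0,0.2],
    [0.0345,-0.0014,0.06,0,0,0,0.2],
    [0.0345,-0.0014,0.09,0,0,0,0.2],
    [0.0345,-0.0014,0.115,0,0,0,0.2],
    [0.0345,-0.0014,0.13,0,0,0,0.2],
    [0.0345,-0.0014,0.134,0,0,0,0.2],
    [0.0345,-0.0014,0.134,0,0,0,0.2],
    [0.0345,-0.0014,0.134,0,0,0,0.2]
  ]
}}

```text
time_s: 11.7
position: [0.5523, -0.1818, 0.1877]
tcp_rot: [-3.14, 0.439, -2.969]
ft_force: [-0.2, -1.0, 0.6]
opening: 0.602
```

```bash
python3 ins.py
```

```text
now bottom in slot frame mm [-32.6 -86.9 -98.2] tilt err [ 0.03 -0.17 -0.06] ft slot [-0.1 -0.9  0.7] 0.6017148249850881 11.7
```

>>> {"op": "send_rows", "data": {
  "commands": [
    [0,0.001,0,0,0,0,-1],
    [0,0.001,0,0,0,0,-1],
    [0,0.001,0,0,0,0,-1],
    [0,0.001,0,0,0,0,-1],
    [0,0.001,0,0,0,0,-1],
    [0,0.001,0,0,0,0,-1]
  ],
  "grip_force": 25
}}

```text
time_s: 12.3
position: [0.552, -0.1808, 0.1875]
tcp_rot: [-3.141, 0.439, -2.969]
ft_force: [-3.8, 0.6, 6.1]
opening: 0.171
```

```bash
python3 ins.py
```

```text
now bottom in slot frame mm [-32.8 -85.8 -98.3] tilt err [ 0.01 -0.15 -0.05] ft slot [-0.7  1.2  7.1] 0.17064852222485505 12.3
```

>>> {"op": "send_rows", "data": {
  "commands": [
    [0,0.003,0,0,0,0,-1],
    [0,0.008,0,0,0,0,-1],
    [0,0.013,0,0,0,0,-1],
    [0,0.018,0,0,0,0,-1],
    [0,0.023,0,0,0,0,-1],
    [0,0.027,0,0,0,0,-1],
    [0,0.029,0,0,0,0,-1],
    [0,0.029,0,0,0,0,-1]
  ]
}}

```text
time_s: 13.1
position: [0.547, -0.1527, 0.1875]
tcp_rot: [-3.14, 0.439, -2.969]
ft_force: [-3.7, -1.5, 6.7]
opening: 0.172
```

```bash
python3 ins.py
```

```text
now bottom in slot frame mm [-32.9 -57.5 -98.3] tilt err [ 0.08 -0.16 -0.02] ft slot [-0.7 -0.9  7.7] 0.17163927679977828 13.1
```

>>> {"op": "send_rows", "data": {
  "commands": [
    [0,0.002,0,0,0,0,-1],
    [0,0.004,0,0,0,0,-1],
    [0,0.006,0,0,0,0,-1],
    [0,0.006,0,0,0,0,-1],
    [0,0.006,0,0,0,0,-1]
  ]
}}

```text
time_s: 13.6
position: [0.5463, -0.1489, 0.1875]
tcp_rot: [-3.137, 0.44, -2.971]
ft_force: [-3.3, -3.5, 5.6]
opening: 0.18
```

```bash
python3 ins.py
```

```text
now bottom in slot frame mm [-32.8 -54.3 -98.3] tilt err [ 0.29 -0.21  0.08] ft slot [-1.1 -2.9  6.7] 0.18007124764277055 13.6
```

>>> {"op": "send_rows", "data": {
  "commands": [
    [0,0.003,0,0,0,0,-1],
    [0,0.003,0,0,0,0,-1],
    [0,0.003,0,0,0,0,-1]
  ]
}}

```text
time_s: 13.9
position: [0.5462, -0.1485, 0.1875]
tcp_rot: [-3.133, 0.441, -2.974]
ft_force: [-1.3, -7.5, 4.1]
opening: 0.178
```

```bash
python3 ins.py
```

```text
now bottom in slot frame mm [-32.6 -54.8 -98.2] tilt err [ 0.56 -0.27  0.2 ] ft slot [-0.6 -7.1  4.8] 0.1777530902416827 13.9
```

>>> {"op": "send_rows", "data": {
  "commands": [
    [0,-0.004,0,0,0,0,0.0],
    [0,-0.005,0,0,0,0,0.0],
    [0,-0.005,0,0,0,0,0.0],
    [0,-0.005,0,0,0,0,0.0],
    [0,-0.005,-0.03,0,0,0,0.0],
    [0,-0.005,-0.06,0,0,0,0.0],
    [0,-0.005,-0.09,0,0,0,0.0],
    [0,-0.005,-0.12,0,0,0,0.0],
    [0,-0.045,-0.14,0,0,0,0.0],
    [0,-0.045,-0.14,0,0,0,0.0],
    [0,-0.045,-0.14,0,0,0,0.0]
  ]
}}

```text
time_s: 15.0
position: [0.4945, -0.1984, 0.3136]
tcp_rot: [-3.141, 0.438, -2.971]
ft_force: [0.4, 0.7, -0.8]
opening: 0.501
```

```bash
python3 look.py w5; python3 ins.py; python3 - <<'E'
import pickle
from fit2 import *
s,k=pickle.load(open("w5.pkl","rb"));print(proj(k,w(q,[(-45,16,9),(-19,16,9),(-32,-54,41)])).round(1).tolist())
E
```

```text
[300 130] [[428.0, 161.0], [437.0, 431.0], [449.0, 175.0], [424.0, 426.0], [509.0, 394.0], [589.0, 394.0], [496.0, 491.0], [574.0, 491.0], [122.0, 241.0], [400.0, 251.0]] [[407.0, 170.0], [409.0, 238.0], [412.0, 174.0], [406.0, 236.0], [427.0, 228.0], [447.0, 228.0], [424.0, 253.0], [444.0, 253.0], [331.0, 190.0], [400.0, 193.0]]
now bottom in slot frame mm [-34.1 -91.7  40.5] tilt err [-0.1  -0.04 -0.03] ft slot [-0.2  0.7 -0.1] 0.5023626338661777 15.05
[[433.6, 167.0], [430.4, 192.7], [364.7, 190.2]]
```

View pics/w5.png

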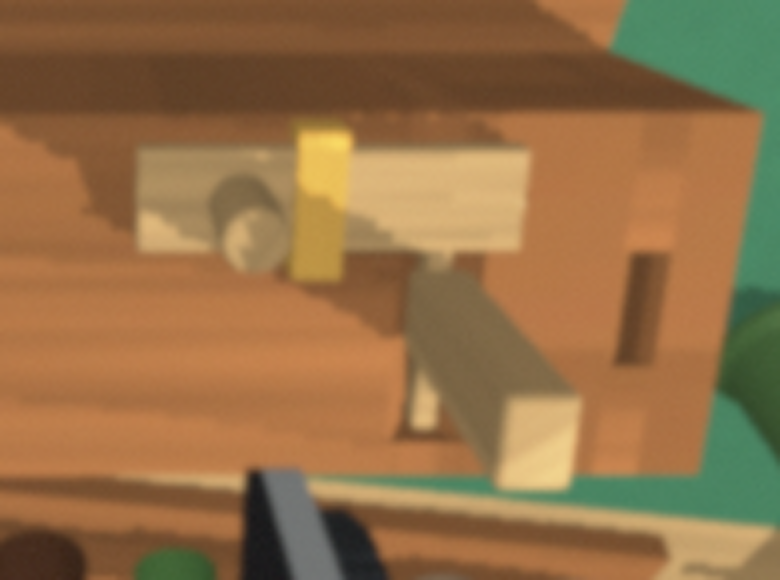

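The keeper's leading end is at (530,148)–(522,251) and the knob at (255,240). Both match joint = 36 mm to about 1 px. The gripper is clear, so I'm handing in.

```bash
python3 -c "
from rig import ticket;print(ticket.close_job())"
```

```text
the job is handed in; nothing more can be done
None
```

The paddle is fully home in the wide slot of the slanted block. The keeper is across its shoulder against the stop, and the job was handed in at about 15 s.

- **Paddle:** I lifted it from the stand by the handle and slid it in. It touched bottom at a depth of 83.9 mm, where the slot is 84 mm deep, and I pressed it to about 24 N. The wrist picture after release showed the shoulders and handle top within about 2 px of the fully-home prediction.
- **Keeper:** I gripped the knob and slid it until it stopped, about 31 mm on, with the side force rising to about 7 N and no further movement. The last picture put its leading end and knob within about 1 px of where they should be at 36 mm. The gripper was then open and clear, with the wrist reading about 1 N or less.
- **Disagreements:** The top camera placed the slot about 2–3 mm nearer the robot than the wrist camera did. I used the wrist camera, and the blade went in with no noticeable side force. An upward force of about 7 N showed while I held the knob and was gone after release.
- **Not checked:** I did not take a last picture of the other sewing things. The planned path kept clear of them, and I saw no unexpected forces.

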